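# Hold the self-closing spoon tray open at its mark

### The arm

A 6-joint arm with a two-finger parallel gripper is mounted at the origin on the work surface. World frame = base frame: x ahead of the robot, y to its left, z up, the work surface at z = 0. Lengths are in m, angles in rad, forces in N, time in s.
With the tool pointing down it reaches from about 0.35 to 0.875 m from the base axis. Payload 4.2 kg.
Tool frame: the origin (TCP) lies at the very end of the fingers, on their centre line; the grasp point (between the pads) lies 19 mm behind it; z points along the fingers, y is the line along which they close (so a half turn about z gives the same grasp; the last joint's range is limited). The gripper opens to 85 mm and grips with 20 to 120 N. Pads are 22 mm wide; open, the fingers measure 114 mm over their backs; the gripper's body (76 mm by 85 mm) begins 54 mm behind the grasp point. The pads swing forward as they close: fully open they stand 13 mm farther back than shut.
Start: joints at [1.465, 0.385, 0.008, 0, -1.194, -0.259], TCP at [0.223, 0.584, 0.231] pointing down, gripper open.
Joint ranges: [-3.14, 3.14], [-1.21, 2.06], [-1.07, 1.41], [-3.16, 2.05], [-2.99, -0.16], [-3.1, 3.1]. Speed limits (rad/s): [2.79, 2.79, 3.14, 3.14, 3.14, 3.14].

### API

Orientations are given as a unit quaternion [x, y, z, w].
In Python, from rig import r gives the robot as it stands.
- The arm moves only by the tool drive_tool, never from a script. Its argument "plan" is a list of rows, each a list of 6 numbers: the shift along the tool's x, y, z each as a share of 0.12 m, from -1 to 1, then the turn, a rotation vector about the tool's x, y, z each as a share of pi/2 rad, from -1 to 1. In form: [[tx, ty, tz, wx, wy, wz], ...]. A call has 1 to 20 rows; each row is the pose to reach, as a shift and turn from the pose commanded when the call began, along the tool's axes at that moment; what a row does not reach only later rows make up. A row lasts 1/12 s, in which the tool goes at most 41.7 mm and 7.16 degrees, less where a joint would pass 70% of its speed; a pose out of reach is approached as far as the arm can. A call with a number of a shift or a turn outside -1 to 1 is refused whole. A call with a gripper value outside its range is refused whole. "claw" is the opening, from 0 (shut) to 1 (fully open), set as the call begins (left out, the last holds). The fingers move at their own pace and stop on an object; "grip_force" is the grip in N (left out, the last holds). Time passes only in rows, so rows that repeat a pose let the fingers close. It gives the time, the measured TCP pose, the force, the opening and the grip force at its end, in the units of the state.
- r.sense(): the state, without advancing time (a new reading comes with each control period).
- r.grab_frame(name): name is "scene" or "top" or "wrist"; returns (picture, depth): 400x640x3 uint8, blue, green, red; 400x640 float32, m along the optical axis (not along the pixel's ray), 0 where there is no reading.
- r.get_calibration(name): a dict with "mtx" (3x3 intrinsics, pixels), "T" (4x4, takes a point from camera to world coordinates); the wrist camera has in their place "mount" (4x4, takes a point from camera to tool coordinates, whose origin is the TCP and whose axes are the flange's). Camera axes: x right, y down, z forward; pixel columns grow to the right and rows downward; lengths in m; the calibration is good to about 2 mm. A picture is of the moment at which its call begins: read the wrist's pose just before it. get_calibration takes no time and is no camera call.
- r.hand_in(): hands the job in; it is judged then, once.
The state is a dict: "clock": time; "q": joint angles; "joint_velocities": joint speeds; "joint_efforts": joint torques, N m; "eef_pos": TCP position; "tcp_rot": TCP orientation; "force": force on the tool from outside, world axes, zero at the start; "torque": the same for the moment, N m; "opening": finger opening in m; "gripper_force": force on a finger pad.
Only numpy, scipy, OpenCV 4.12 (cv2) and the standard library are available. Lean on these libraries where they do the work, as an engineer would, in place of code of your own. Each camera call takes 0.05 s, during which the arm holds its last target. There are 200 camera calls.

### The job

The orange divider arm stands across the front of the spoon caddy: first swing it about a quarter turn towards you, while the tray stays shut, until it points straight out, parallel to the way the tray slides, and leave it standing there by itself. Then grip the teal handle of the caddy's self-closing tray, pull the tray out until its red pointer is level with the blue mark, and keep it there so that I can take a spoon: finish while still holding the handle, for the spring shuts the tray if you let go. Leave the other things in the drawer where they are.

Things in the scene. Friction and masses are not known exactly. Their poses are not given: they have to be found in the camera images.
- caddy: The bamboo spoon caddy, a low box fixed in the drawer: 150 mm deep (x), 124 mm wide (y), 50 mm high, open in front. Origin: underside, centre of the front edge, on the matting 4 mm above the work surface. Its x points from the front into the box (away from the robot at yaw 0), y left, z up; the tray comes out along -x. Place and yaw (up to 0.3 rad) vary.
- tray (a joint): Travel of the white tray, m: 0 shut, up to 0.13 out, along the caddy's -x. A spring always pulls it shut: about 3 N when shut, 6 to 8 N at the mark. The divider arm bars its way after some 40 mm while it stands across. The tray front is 104 mm wide, 12 mm thick, its top 46 mm above the matting.
- pull (a point): The teal handle: an upright tab on the tray's front, moving with the tray; 14 mm thick (caddy x), 36 mm wide (caddy y), 48 mm high. This point: centre of its lower end, 50 mm above the work surface; axes as the caddy's. Its top is 98 mm above the work surface (caddy roof 54, tray front 50), so it can be gripped from above over its front and back faces.
- pointer (a point): Tip of the red pointer, a small red bar 5 mm wide (caddy x) at the foot of the tray front's left (+y) end, in line with the middle of the handle's thickness; point 67 mm to the left of the tray's middle, 12 mm above the matting. Moves with the tray.
- mark: The blue mark: a strip 5 mm wide (caddy x), 34 mm long (caddy y), 8 mm high, fixed on the matting just left of the tray's way. Origin: centre of its underside; axes as the caddy's. Its distance from the caddy's front varies: 60 to 100 mm of tray travel. The pointer is level with it when both have the same x in the caddy's frame.
- divider (a joint): Angle of the orange divider arm about its upright pivot, rad: 0 points along the caddy's +y, straight across before the tray; 1.57 points along the caddy's -x, straight out, beside the tray's way. Grows anticlockwise seen from above. Starts at 0 to 0.35, stops at 2.2. The joint is stiff (0.3 N m of friction, 2 N at the peg) and stays where it is left.
- pivot (a point): Top of the arm's pivot, 60 mm in front of the caddy's front edge and 80 mm to the right of its middle, 54 mm above the work surface. The arm is a bar 12 mm thick, reaching 165 mm from the pivot, from 22 to 52 mm above the work surface.
- peg (a point): Top of the black round peg on the arm's free end: 16 mm diameter, rising 50 mm above the arm, its top 102 mm above the work surface, 155 mm from the pivot. It can be gripped from above and led round the pivot.
- bowl: Bystander: bamboo bowl, 120 mm across, 50 mm high. Origin: centre of its underside.
- snack_pot: Bystander: white twist-cap snack pot, 75 mm across, 72 mm high. Origin: centre of its underside.
- lunch_box: Bystander: pale green lunch container, 156 by 106 by 54 mm. Origin: centre of its underside.
- bib: Bystander: yellow hard bib with a pocket, 220 by 180 by 31 mm, lying flat. Origin: near the middle of its underside.
- spoon_a: Bystander: coral bent-handle spoon, 150 mm long, 11 mm high. Origin: near its middle, on its underside.
- spoon_b: Bystander: teal bent-handle spoon, 150 mm long, 11 mm high. Origin: near its middle, on its underside.

How it is judged:
On the way, in this order (a step that is already met when the one before it is completed fails the run):
1. the divider arm points straight out (1.57 rad, within 0.22) while the tray is still shut (within 15 mm) (value of joint divider between 1.35 and 1.79 rad and value of joint tray below 0.015 m), for 0.2 s.
2. the tray is held by its handle with the pointer level with the mark (within 6 mm), the arm still swung out (x of pointer in the frame of mark between -0.006 and 0.006 m and value of joint divider between 1.35 and 1.79 rad and contact force between the fingers and pull above 2 N), for 0.3 s.
At the end, for the whole second after the job is handed in: The fingers still hold the teal handle (more than 2 N), the tray stands still with its red pointer within 6 mm of level with the blue mark along the tray's way, and the divider arm points straight out: 1.57 rad within 0.22 (all of step 2 and velocity of joint tray between -0.01 and 0.01 m/s); the arm keeps its last pose, push and grip.
It fails at once if one of the other things in the drawer (bowl, snack pot, lunch container, bib, spoons) is pushed more than 20 mm from its place (distance of any of bowl, snack_pot, lunch_box, bib, spoon_a, spoon_b from where it was at the start of the episode above 0.02 m).
It also fails if it takes over 53 s, if anything falls off the work surface, if the arm or the gripper's body presses on something with over 40 N, if the wrist force passes 120 N, or if a joint passes its speed limit or range.

## Working session

There is one attempt and no reset: what is moved stays moved. The work goes in short steps, Python scripts to look and compute and a tool call to move; the robot and the scene stay as the last step left them, time stands still between calls to the robot, and variables do not carry over. Pictures are saved under pics/ and viewed, at most 10 in all, crops included, and the job is handed in when it is done.

Besides the shell and the picture viewer there is one more tool, called after ">>>" as name(argument=value, ...) on one line, values as JSON. drive_tool: Moves the arm, as the interface text tells. Shift numbers are shares of 0.12 m and turn numbers shares of pi/2 rad, none past 1 either way. Its arguments: {"type":"object","properties":{"plan":{"type":"array","items":{"type":"array","items":{"type":"number"}}},"claw":{"type":"number"},"grip_force":{"type":"number"}},"required":["plan"]}

```bash
ls; mkdir -p pics; python3 - <<'E'
from rig import r
import cv2,numpy as np
s=r.sense();print(s)
for n in("scene","top"):
    p,d=r.grab_frame(n);cv2.imwrite(f"pics/{n}0.png",p);np.save(f"pics/{n}0.npy",d)
    c=r.get_calibration(n);print(n,c['mtx'],c['T'])
print(r.get_calibration("wrist"))
E
```

```text
pics
{'clock': 0.0, 'q': array([ 1.46458160e+00,  3.85569311e-01,  6.62820071e-03, -5.05808365e-04,
       -1.19401631e+00, -2.58627106e-01]), 'joint_velocities': array([ 9.61318117e-04,  1.00490026e-03, -6.64733806e-04, -4.09085212e-04,
        3.13233211e-04,  4.08955814e-05]), 'joint_efforts': array([-2.22110175e-04, -3.92297137e+01,  1.88398325e+01,  4.18625593e+00,
       -4.66775353e-03,  1.25458364e-06]), 'eef_pos': array([0.22275669, 0.58332607, 0.23021381]), 'tcp_rot': array([ 9.83389862e-01, -1.81502495e-01, -1.52116369e-04,  1.09530746e-03]), 'force': array([-0.27286356,  0.17643222, -0.51377718]), 'torque': array([-0.03199375,  0.01574598,  0.04842859]), 'gripper_force': 0.0, 'opening': 0.08565861978951861}
scene [[422.81197014   0.         314.35816581]
 [  0.         422.81197014 195.65763056]
 [  0.           0.           1.        ]] [[-0.12680648  0.72413504 -0.67790012  1.33703773]
 [ 0.99190418  0.08788668 -0.09166255  0.0932239 ]
 [-0.00679767 -0.68403537 -0.72941717  0.96525935]
 [ 0.          0.          0.          1.        ]]
top [[411.36766356   0.         3
[... 180 characters left out ...]
01  4.40217774e-02 -1.44017902e-02  2.38313364e-04]
 [ 4.76363416e-03 -2.11642092e-01 -9.77335630e-01  1.16658102e+00]
 [ 0.00000000e+00  0.00000000e+00  0.00000000e+00  1.00000000e+00]]
{'mtx': array([[330.2868057 ,   0.        , 319.14655663],
       [  0.        , 330.2868057 , 196.82833424],
       [  0.        ,   0.        ,   1.        ]]), 'mount': array([[-1.19662198e-03, -9.65313205e-01, -2.61091907e-01,
         6.61238504e-02],
       [ 9.99999049e-01, -1.33415877e-03,  3.49533003e-04,
        -1.32903626e-04],
       [-6.85746882e-04, -2.61091241e-01,  9.65313884e-01,
        -1.42394062e-01],
       [ 0.00000000e+00,  0.00000000e+00,  0.00000000e+00,
         1.00000000e+00]])}
```

View pics/top0.png

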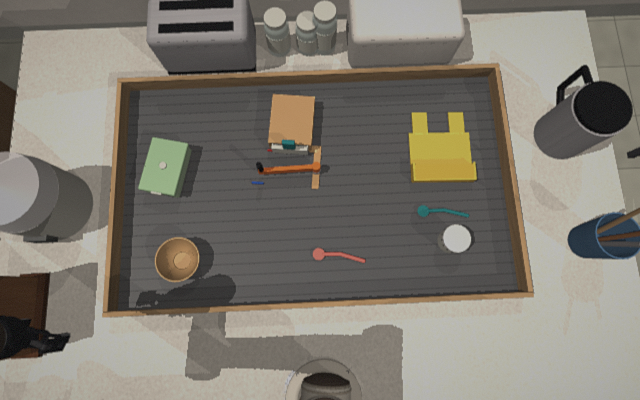

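View pics/scene0.png

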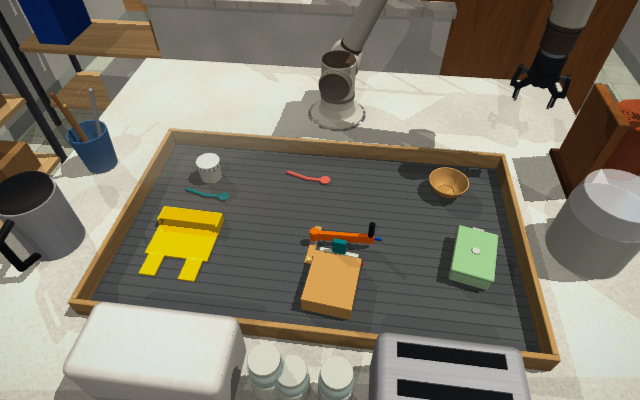

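The top view shows the caddy at about (292,120), the teal handle at (289,145), the orange arm from its pivot (319,168) to the black peg (260,167), and the blue mark at (257,183). In the scene view the peg is at (372,230) and the handle at (340,246). Next I measure them by colour and depth in both views.

```bash
cat > h.py <<'E'
import cv2,numpy as np
def cloud(d,c,T):
    v,u=np.indices(d.shape);K=c['mtx']
    P=np.stack([(u-K[0,2])*d/K[0,0],(v-K[1,2])*d/K[1,1],d],-1)
    return P@T[:3,:3].T+T[:3,3]
R={'teal':((80,120,60),(97,255,220)),'blue':((105,120,60),(125,255,255)),'red':((0,150,60),(4,255,200)),'orange':((5,215,120),(13,255,255)),'bamboo':((10,80,90),(20,165,255)),'black':((0,0,0),(180,255,32))}
def mask(p,n):
    return cv2.inRange(cv2.cvtColor(p,cv2.COLOR_BGR2HSV),*map(np.array,R[n]))>0
E
python3 - <<'E'
from rig import r
from h import *
roi={'top':(85,200,230,335),'scene':(215,320,295,390)}
for n in roi:
    p=cv2.imread(f"pics/{n}0.png");d=np.load(f"pics/{n}0.npy");c=r.get_calibration(n)
    W=cloud(d,c,c['T']);a,b,e,f=roi[n]
    for k in R:
        m=np.zeros(d.shape,bool);m[a:b,e:f]=mask(p,k)[a:b,e:f];m&=d>0
        if m.sum()<3: print(n,k,'none');continue
        q=W[m];v,u=np.where(m);print(n,k,m.sum(),'px',u.mean().round(),v.mean().round(),'lo',np.percentile(q,3,0).round(3),'med',np.median(q,0).round(3),'hi',np.percentile(q,97,0).round(3))
        z=q[:,2];t=q[z>np.percentile(z,95)-.006]
        print('   toplayer',len(t),t.mean(0).round(4), cv2.minAreaRect((t[:,:2]*1000).astype(np.float32)))
E
```

```text
top teal 53 px 287.0 142.0 lo [0.674 0.052 0.093] med [0.679 0.069 0.098] hi [0.686 0.082 0.103]
   toplayer 44 [0.6792 0.067  0.0988] ((679.912353515625, 67.23211669921875), (30.424163818359375, 12.0427885055542), 85.53455352783203)
top blue 23 px 257.0 183.0 lo [0.589 0.149 0.008] med [0.592 0.164 0.012] hi [0.594 0.179 0.016]
   toplayer 17 [0.5918 0.1644 0.0133] ((591.6582641601562, 164.4046630859375), (28.782054901123047, 3.753519296646118), 85.6589126586914)
top red 5 px 269.0 150.0 lo [0.686 0.122 0.004] med [0.688 0.127 0.017] hi [0.695 0.13  0.021]
   toplayer 4 [0.6872 0.1257 0.0179] ((686.8284912109375, 125.8871841430664), (2.1909677982330322, 8.634021759033203), 0.8323706388473511)
top orange none
top bamboo 2357 px 294.0 124.0 lo [ 0.598 -0.013  0.006] med [0.757 0.048 0.054] hi [0.838 0.116 0.058]
   toplayer 1775 [0.7655 0.0565 0.0552] ((732.4567260742188, 60.65168762207031), (123.88461303710938, 215.57040405273438), 83.56584167480469)
top black 32 px 260.0 167.0 lo [0.61  0.14  0.069] med [0.613 0.145 0.097] hi [0.622 0.151 0.105]
   toplayer 15 [0.6166 0.1456 0.1032]
[... 848 characters left out ...]
 lo [ 0.617 -0.01   0.025] med [0.624 0.08  0.041] hi [0.632 0.152 0.053]
   toplayer 117 [0.6231 0.0786 0.0505] ((622.8601684570312, 69.46784973144531), (17.69255256652832, 172.92027282714844), 1.6757601499557495)
scene bamboo 3277 px 330.0 282.0 lo [ 0.656 -0.01   0.007] med [0.777 0.054 0.053] hi [0.842 0.117 0.057]
   toplayer 2548 [0.7677 0.0586 0.0541] ((763.4515991210938, 58.35560607910156), (124.37715911865234, 152.9462890625), 83.81996154785156)
scene black 80 px 370.0 231.0 lo [0.615 0.141 0.052] med [0.622 0.147 0.085] hi [0.626 0.154 0.103]
   toplayer 25 [0.6195 0.1475 0.1003] ((620.1381225585938, 148.01539611816406), (11.751626968383789, 14.057794570922852), 13.920701026916504)
```

```bash
cat >> h.py <<'E'
from scipy.spatial.transform import Rotation as Ro
O=np.array([.689,.0665]);YAW=-.108
def down(th): # tool pointing down, x axis at world angle th
    return Ro.from_matrix(np.array([[np.cos(th),np.sin(th),0],[np.sin(th),-np.cos(th),0],[0,0,-1]]))
def plan(s,goals,th):
    """shares of shift/turn from present pose to goal TCPs with tool yaw th"""
    R0=Ro.from_quat(s['tcp_rot'])
    for g in goals:
        print(np.r_[R0.inv().apply(np.array(g)-s['eef_pos'])/.12,(R0.inv()*down(th)).as_rotvec()/(np.pi/2)].round(3))
E
python3 - <<'E'
from rig import r
from h import *
plan(r.sense(),[[.6185,.1465,.23]],YAW-np.pi/2)
E
```

```text
[ 4.380e+00  2.224e+00  8.000e-03  1.000e-03 -1.000e-03  8.360e-01]
```

>>> drive_tool(plan=[[1,0.5,0,0,0,0.83],[1,0.5,0,0,0,0.83],[1,0.5,0,0,0,0.83],[1,0.5,0,0,0,0.83],[1,0.5,0,0,0,0.83],[1,0.5,0,0,0,0.83],[1,0.5,0,0,0,0.83],[1,0.5,0,0,0,0.83],[1,0.5,0,0,0,0.83],[1,0.5,0,0,0,0.83],[1,0.5,0,0,0,0.83],[1,0.5,0,0,0,0.83]], claw=1)

```text
clock: 1.1
eef_pos: [0.3135, 0.4847, 0.2308]
tcp_rot: [-0.671, 0.741, -0.0, -0.001]
force: [0.8, -0.1, 0.0]
opening: 0.0859
gripper_force: 0.0
```

```bash
python3 - <<'E'
from rig import r
from h import *
s=r.sense();print(s['clock'],s['eef_pos'],s['q']);plan(s,[[.6185,.1465,.23]],YAW-np.pi/2)
E
```

```text
1.1 [0.31347021 0.48472364 0.23078887] [ 1.27708287e+00  3.04659259e-01 -1.12636582e-01 -3.14755754e-04
 -1.15456985e+00 -1.37564180e+00]
[ 2.554e+00 -2.807e+00  8.000e-03  0.000e+00 -1.000e-03  6.000e-03]
```

>>> drive_tool(plan=[[0.85,-0.93,0,0,0,0],[0.85,-0.93,0,0,0,0],[0.85,-0.93,0,0,0,0],[0.85,-0.93,0,0,0,0]])

```text
clock: 1.43
eef_pos: [0.4159, 0.3701, 0.2311]
tcp_rot: [-0.672, 0.741, -0.0, -0.001]
force: [-0.1, -0.1, 0.1]
opening: 0.0854
gripper_force: 0.0
```

>>> drive_tool(plan=[[0.85,-0.93,0,0,0,0],[0.85,-0.93,0,0,0,0],[0.85,-0.93,0,0,0,0],[0.85,-0.93,0,0,0,0]])

```text
clock: 1.77
eef_pos: [0.5174, 0.2574, 0.231]
tcp_rot: [-0.672, 0.741, -0.0, -0.0]
force: [0.2, 1.1, -0.2]
opening: 0.0854
gripper_force: 0.0
```

>>> drive_tool(plan=[[0.85,-0.93,0,0,0,0],[0.85,-0.93,0,0,0,0],[0.85,-0.93,0,0,0,0],[0.85,-0.93,0,0,0,0],[0.85,-0.93,0,0,0,0],[0.85,-0.93,0,0,0,0]])

```text
clock: 2.27
eef_pos: [0.6175, 0.1462, 0.2302]
tcp_rot: [-0.671, 0.741, 0.0, -0.001]
force: [0.2, -0.4, 0.1]
opening: 0.0857
gripper_force: 0.0
```

```bash
cat >> h.py <<'E'
def wrist(r,name):
    s=r.sense();p,d=r.grab_frame("wrist");c=r.get_calibration("wrist")
    T=np.eye(4);T[:3,:3]=Ro.from_quat(s['tcp_rot']).as_matrix();T[:3,3]=s['eef_pos']
    cv2.imwrite(f"pics/{name}.png",p);return s,p,cloud(d,c,T@c['mount']),d
def incaddy(P): 
    c,q=np.cos(YAW),np.sin(YAW);e=P[...,:2]-O
    return np.stack([e[...,0]*c+e[...,1]*q,-e[...,0]*q+e[...,1]*c],-1)
E
python3 - <<'E'
from rig import r
from h import *
s,p,W,d=wrist(r,'w1');print(s['clock'],s['eef_pos'],s['q'])
box=(W[...,0]>.55)&(W[...,0]<.86)&(W[...,1]>-.03)&(W[...,1]<.2)&(d>0)
for k in('teal','blue','red','orange','black','bamboo'):
    m=mask(p,k)&box
    if m.sum()<4: print(k,'none');continue
    q=W[m];t=q[q[:,2]>np.percentile(q[:,2],95)-.004]
    v,u=np.where(m);print(k,m.sum(),'px',u.mean().round(),v.mean().round(),'top',len(t),t.mean(0).round(4),'caddy',incaddy(t.mean(0)).round(4),cv2.minAreaRect((t[:,:2]*1000).astype(np.float32)))
plan(s,[[.6185,.1465,.06]],YAW-np.pi/2)
E
```

```text
2.2667 [0.61745644 0.1462383  0.23022569] [ 4.86988811e-01  4.02552674e-01  3.29542008e-02 -3.18016122e-04
 -1.20287430e+00 -5.86357794e-01]
teal 982 px 236.0 99.0 top 666 [0.6789 0.0665 0.0974] caddy [-0.0101 -0.0011] ((678.9708862304688, 66.7979736328125), (33.11152648925781, 12.403070449829102), 83.76573181152344)
blue 119 px 343.0 182.0 top 112 [0.5916 0.1629 0.0118] caddy [-0.1072  0.0853] ((591.661865234375, 163.28884887695312), (32.21052932739258, 3.551647186279297), 85.29591369628906)
red 23 px 254.0 158.0 top 23 [0.6865 0.1259 0.0155] caddy [-0.0089  0.0588] ((686.8859252929688, 126.28473663330078), (9.645874977111816, 3.423117160797119), 80.68890380859375)
orange none
black 38891 px 314.0 351.0 top 4307 [0.6159 0.1274 0.3259] caddy [-0.0792  0.0527] ((615.7837524414062, 129.21890258789062), (8.593183517456055, 116.11797332763672), 84.06551361083984)
bamboo 25728 px 169.0 87.0 top 22718 [0.7615 0.0543 0.0543] caddy [ 0.0734 -0.0043] ((692.3263549804688, 66.46144104003906), (167.84567260742188, 297.1679382324219), 84.0758056640625)
[-4.000e-03 -1.100e-02  1.419e+00  1.000e-03 -0.000e+00  5.000e-03]
```

View pics/w1.png

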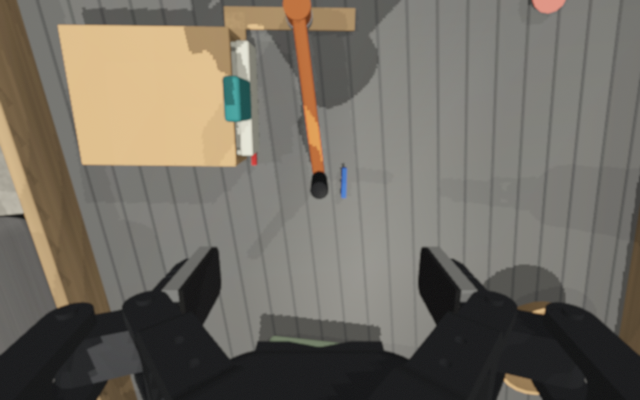

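The wrist view shows the peg top at (320,180), midway between the fingers. The handle is at (236,99), the mark at (343,182) and the red pointer at (254,158). The heights match the text, and the tray needs about 97 mm of travel. I go down onto the peg.

>>> drive_tool(plan=[[0,-0.01,0.3,0,0,0],[0,-0.01,0.6,0,0,0],[0,-0.01,1,0,0,0],[0,-0.01,1,0,0,0],[0,-0.01,1,0,0,0]], claw=1)

```text
clock: 2.73
eef_pos: [0.6158, 0.1478, 0.1086]
tcp_rot: [-0.673, 0.74, 0.001, -0.003]
force: [-0.6, -0.5, 0.7]
opening: 0.0855
gripper_force: 0.0
```

>>> drive_tool(plan=[[0,0,0.2,0,0,0],[0,0,0.4,0,0,0],[0,0,0.4,0,0,0],[0,0,0.4,0,0,0]])

```text
clock: 3.07
eef_pos: [0.619, 0.1484, 0.0651]
tcp_rot: [-0.672, 0.74, -0.001, 0.001]
force: [0.3, 0.2, -0.4]
opening: 0.0858
gripper_force: 0.0
```

>>> drive_tool(plan=[[0,0,0,0,0,0],[0,0,0,0,0,0],[0,0,0,0,0,0],[0,0,0,0,0,0],[0,0,0,0,0,0],[0,0,0,0,0,0],[0,0,0,0,0,0],[0,0,0,0,0,0],[0,0,0,0,0,0],[0,0,0,0,0,0]], claw=0, grip_force=40)

```text
clock: 3.9
eef_pos: [0.6183, 0.1477, 0.0638]
tcp_rot: [-0.672, 0.741, -0.0, 0.0]
force: [-1.8, 0.8, 4.5]
opening: 0.0149
gripper_force: 38.9
```

```bash
python3 - <<'E'
from rig import r
from h import *
s=r.sense();print(s['clock'],s['eef_pos'],s['opening'],s['gripper_force'],s['force'])
c,q=np.cos(YAW),np.sin(YAW);piv=O+np.array([[c,-q],[q,c]])@[-.06,-.08]
a0=s['eef_pos'][:2]-piv;rad=np.hypot(*a0);an=np.arctan2(a0[1],a0[0]);print('pivot',piv,'rad',rad,'divider',an-YAW-np.pi/2)
end=YAW+np.pi
plan(s,[[*(piv+rad*np.array([np.cos(t),np.sin(t)])),s['eef_pos'][2]] for t in np.linspace(an,end,19)],YAW-np.pi/2)
E
```

```text
3.9 [0.6183144  0.14774214 0.06381191] 0.014931165481982948 38.92630577087402 [-1.84732573  0.8492969   4.50033832]
pivot [ 0.62072637 -0.00656648] rad 0.15432746972889266 divider 0.12362953677297916
[ 0.     0.     0.    -0.     0.     0.007]
[ 0.016  0.102 -0.    -0.     0.     0.007]
[ 0.04   0.203 -0.    -0.     0.     0.007]
[ 0.072  0.301 -0.    -0.     0.     0.007]
[ 0.111  0.396 -0.    -0.     0.     0.007]
[ 0.159  0.488 -0.    -0.     0.     0.007]
[ 0.213  0.576 -0.    -0.     0.     0.007]
[ 0.275  0.659 -0.    -0.     0.     0.007]
[ 0.343  0.737 -0.    -0.     0.     0.007]
[ 0.416  0.81  -0.    -0.     0.     0.007]
[ 0.496  0.876 -0.    -0.     0.     0.007]
[ 0.58   0.935 -0.    -0.     0.     0.007]
[ 0.669  0.988 -0.    -0.     0.     0.007]
[ 7.620e-01  1.033e+00 -1.000e-03 -0.000e+00  0.000e+00  7.000e-03]
[ 8.59e-01  1.07e+00 -1.00e-03 -0.00e+00  0.00e+00  7.00e-03]
[ 9.58e-01  1.10e+00 -1.00e-03 -0.00e+00  0.00e+00  7.00e-03]
[ 1.059e+00  1.122e+00 -1.000e-03 -0.000e+00  0.000e+00  7.000e-03]
[ 1.161e+00  1.135e+00 -1.000e-03 -0.000e+00  0.000e+00  7.000e-03]
[ 1.265e+00  1.141e+00 -1.000e-03 -0.000e+00  0.000e+00  7.000e-03]
```

>>> drive_tool(plan=[[0.016,0.102,0,0,0,0],[0.04,0.203,0,0,0,0],[0.072,0.301,0,0,0,0],[0.111,0.396,0,0,0,0],[0.159,0.488,0,0,0,0],[0.213,0.576,0,0,0,0],[0.275,0.659,0,0,0,0],[0.343,0.737,0,0,0,0],[0.416,0.81,0,0,0,0],[0.496,0.876,0,0,0,0],[0.58,0.935,0,0,0,0]])

```text
clock: 4.82
eef_pos: [0.5021, 0.0899, 0.064]
tcp_rot: [-0.673, 0.74, -0.001, 0.003]
force: [6.2, -1.0, 0.1]
opening: 0.0147
gripper_force: 39.9
```

>>> drive_tool(plan=[[0.089,0.053,0,0,0,0],[0.182,0.098,0,0,0,0],[0.279,0.135,0,0,0,0],[0.378,0.165,0,0,0,0],[0.479,0.187,0,0,0,0],[0.581,0.2,0,0,0,0],[0.685,0.206,0,0,0,0],[0.685,0.206,0,0,0,0],[0.685,0.206,0,0,0,0],[0.685,0.206,0,0,0,0]])

```text
clock: 5.65
eef_pos: [0.4678, 0.0093, 0.0638]
tcp_rot: [-0.672, 0.741, -0.001, 0.0]
force: [4.3, -1.5, 4.8]
opening: 0.0146
gripper_force: 40.1
```

```bash
python3 - <<'E'
from rig import r
from h import *
s=r.sense();print(s['clock'],s['eef_pos'],s['opening'],s['gripper_force'],s['force'])
e=incaddy(s['eef_pos'])-[-.06,-.08];print(np.hypot(*e),np.arctan2(e[1],e[0])-np.pi/2)
p,d=r.grab_frame("top");c=r.get_calibration("top");W=cloud(d,c,c['T']);
cv2.imwrite("pics/t1.png",cv2.resize(p[80:280,200:400],(600,600)))
E
```

```text
5.65 [0.46775723 0.00931383 0.06376245] 0.014558130619250962 40.120959877967834 [ 4.32721296 -1.51896767  4.84628608]
0.15379122924525426 -4.7078322341976735
```

View pics/t1.png

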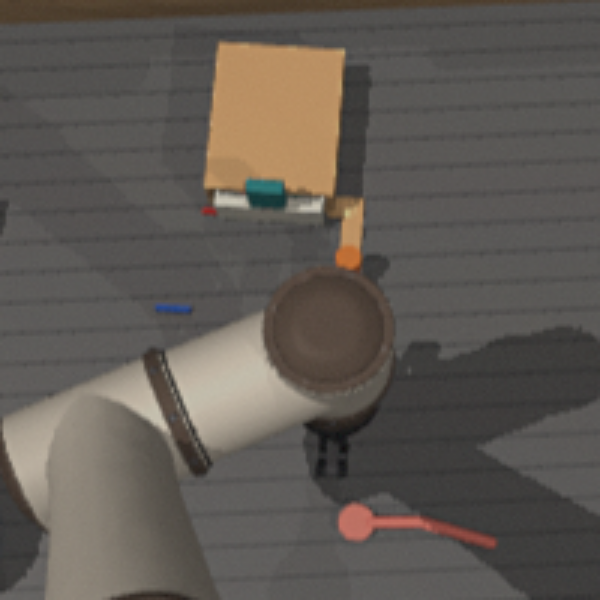

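The top view shows the arm swung out, with its pivot at (347,258) in the crop and the fingers on the peg at (333,455). The tray is shut and the coral spoon is untouched. The divider works out at 1.575 rad, so I release the peg and lift.

>>> drive_tool(plan=[[0,0,0,0,0,0],[0,0,0,0,0,0],[0,0,0,0,0,0],[0,0,0,0,0,0],[0,0,0,0,0,0],[0,0,0,0,0,0],[0,0,-0.2,0,0,0],[0,0,-0.4,0,0,0],[0,0,-0.7,0,0,0],[0,0,-1,0,0,0],[0,0,-1,0,0,0],[0,0,-1,0,0,0]], claw=1)

```text
clock: 6.7
eef_pos: [0.4681, 0.0105, 0.1854]
tcp_rot: [-0.672, 0.741, -0.001, 0.003]
force: [-0.6, -0.5, -0.1]
opening: 0.0853
gripper_force: 0.0
```

```bash
python3 - <<'E'
from rig import r
from h import *
s=r.sense();print(s['clock'],s['eef_pos'],s['opening'])
plan(s,[[.679,.067,.18],[.679,.067,.066]],YAW-np.pi/2)
E
```

```text
6.7 [0.46806154 0.01046233 0.18541449] 0.08525209788470822
[-0.64  -1.703  0.055 -0.003  0.002  0.007]
[-0.638 -1.699  1.005 -0.003  0.002  0.007]
```

>>> drive_tool(plan=[[-0.32,-0.85,0,0,0,0],[-0.32,-0.85,0,0,0,0],[-0.32,-0.85,0,0,0,0],[-0.32,-0.85,0,0,0,0]])

```text
clock: 7.03
eef_pos: [0.5757, 0.0393, 0.1807]
tcp_rot: [-0.672, 0.741, 0.0, -0.001]
force: [0.7, -0.4, 0.3]
opening: 0.0854
gripper_force: 0.0
```

>>> drive_tool(plan=[[-0.32,-0.85,0,0,0,0],[-0.32,-0.85,0,0,0,0],[-0.32,-0.85,0,0,0,0],[-0.32,-0.85,0,0,0,0],[-0.32,-0.85,0,0,0,0]])

```text
clock: 7.45
eef_pos: [0.6769, 0.0665, 0.18]
tcp_rot: [-0.672, 0.741, 0.001, -0.002]
force: [-1.3, -0.2, -0.2]
opening: 0.0856
gripper_force: 0.0
```

```bash
python3 - <<'E'
from rig import r
from h import *
s,p,W,d=wrist(r,'w2');print(s['clock'],s['eef_pos'])
box=(W[...,0]>.4)&(W[...,0]<.75)&(W[...,1]>-.03)&(W[...,1]<.2)&(d>0)&(W[...,2]<.11)
for k in('teal','blue','red','black'):
    m=mask(p,k)&box
    if m.sum()<4: print(k,'none');continue
    q=W[m];t=q[q[:,2]>np.percentile(q[:,2],95)-.004]
    print(k,m.sum(),'top',len(t),t.mean(0).round(4),'caddy',incaddy(t.mean(0)).round(4))
plan(s,[[.679,.067,.066]],YAW-np.pi/2)
E
```

```text
7.45 [0.67689105 0.06653514 0.18003529]
teal 895 top 778 [0.6802 0.0647 0.0974] caddy [-0.0086 -0.0028]
blue 178 top 150 [0.5918 0.1628 0.0114] caddy [-0.107   0.0853]
red none
black 1053 top 177 [0.4749 0.0148 0.0991] caddy [-0.2072 -0.0745]
[-0.007 -0.022  0.95   0.003 -0.001  0.006]
```

View pics/w2.png

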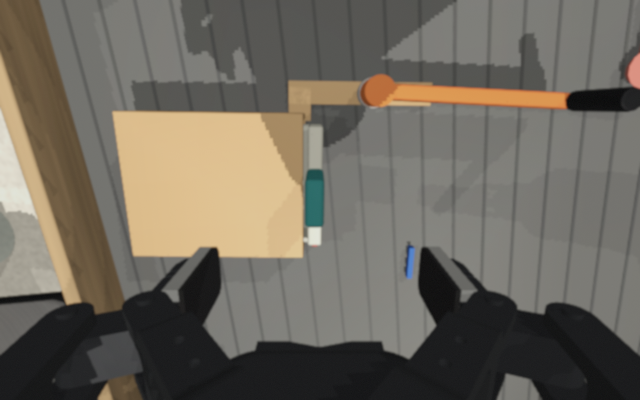

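The wrist view shows the arm standing straight out, from (380,92) to the peg at (625,98). The teal handle at (315,197) lies between the fingers. I descend and grip it.

>>> drive_tool(plan=[[0,-0.025,0.3,0,0,0],[0,-0.025,0.6,0,0,0],[0,-0.025,0.8,0,0,0],[0,-0.025,0.95,0,0,0],[0,-0.025,0.95,0,0,0],[0,-0.025,0.95,0,0,0]])

```text
clock: 8.0
eef_pos: [0.6791, 0.0656, 0.0688]
tcp_rot: [-0.672, 0.741, 0.0, -0.001]
force: [0.0, -0.1, 1.3]
opening: 0.0855
gripper_force: 0.0
```

>>> drive_tool(plan=[[0,0,0,0,0,0],[0,0,0,0,0,0],[0,0,0,0,0,0],[0,0,0,0,0,0],[0,0,0,0,0,0],[0,0,0,0,0,0],[0,0,0,0,0,0],[0,0,0,0,0,0],[0,0,0,0,0,0],[0,0,0,0,0,0]], claw=0, grip_force=60)

```text
clock: 8.83
eef_pos: [0.6805, 0.0662, 0.07]
tcp_rot: [-0.671, 0.741, 0.0, 0.0]
force: [-3.5, 0.3, 6.0]
opening: 0.013
gripper_force: 59.7
```

```bash
python3 - <<'E'
from rig import r
from h import *
s=r.sense();print(s['clock'],s['eef_pos'],incaddy(s['eef_pos']),s['opening'],s['gripper_force'],s['force'])
g=s['eef_pos'].copy();g[:2]-=.0975*np.array([np.cos(YAW),np.sin(YAW)]);plan(s,[g],YAW-np.pi/2)
E
```

```text
8.8333 [0.68045296 0.06621163 0.0700096 ] [-0.00846616 -0.00120798] 0.012966987877031218 59.739516377449036 [-3.45848888  0.25228342  5.98396582]
[-0.008  0.812  0.     0.     0.     0.006]
```

Gripped: the opening is 13 mm at 60 N. I pull out along the caddy's -x by about 97 mm.

>>> drive_tool(plan=[[0,0.08,0,0,0,0],[0,0.16,0,0,0,0],[-0.002,0.26,0,0,0,0],[-0.003,0.36,0,0,0,0],[-0.004,0.46,0,0,0,0],[-0.005,0.56,0,0,0,0],[-0.006,0.66,0,0,0,0],[-0.007,0.74,0,0,0,0],[-0.008,0.79,0,0,0,0],[-0.008,0.815,0,0,0,0],[-0.008,0.815,0,0,0,0],[-0.008,0.815,0,0,0,0],[-0.008,0.815,0,0,0,0]])

```text
clock: 9.92
eef_pos: [0.5868, 0.0768, 0.07]
tcp_rot: [-0.672, 0.741, -0.002, 0.003]
force: [7.8, -3.0, -0.5]
opening: 0.0132
gripper_force: 59.0
```

```bash
python3 - <<'E'
from rig import r
from h import *
s,p,W,d=wrist(r,'w3');print(s['clock'],s['eef_pos'],incaddy(s['eef_pos']),s['opening'],s['gripper_force'],s['force'])
out=[(n,*r.grab_frame(n)) for n in('top','scene')]
vs=[('wrist',p,W,d)]
for n,pp,dd in out:
    c=r.get_calibration(n);vs.append((n,pp,cloud(dd,c,c['T']),dd))
for n,pp,W,dd in vs:
    box=(W[...,0]>.5)&(W[...,0]<.75)&(W[...,1]>-.0)&(W[...,1]<.2)&(dd>0)&(W[...,2]<.11)
    for k in('teal','blue','red'):
        m=mask(pp,k)&box
        if m.sum()<3: print(n,k,'none');continue
        q=W[m];v,u=np.where(m);print(n,k,m.sum(),u.mean().round(),v.mean().round(),'caddy mean',incaddy(q).mean(0).round(4),'x range',np.percentile(incaddy(q)[:,0],[5,95]).round(4),'z',q[:,2].mean().round(3))
a=cv2.resize(out[0][1][120:220,230:330],(600,600),interpolation=cv2.INTER_CUBIC);cv2.imwrite('pics/t3.png',a)
E
```

```text
9.9167 [0.58678228 0.07681296 0.07003296] [-0.1027338  -0.00076519] 0.013247767258925824 59.04357433319092 [ 7.77203725 -3.0293578  -0.46149808]
wrist teal 7296 271.0 222.0 caddy mean [-0.0746 -0.0162] x range [-0.1077 -0.0042] z 0.058
wrist blue 164 325.0 333.0 caddy mean [-0.107   0.0884] x range [-0.1092 -0.105 ] z 0.011
wrist red none
top teal 84 298.0 165.0 caddy mean [-0.0525 -0.0274] x range [-0.0794 -0.0059] z 0.026
top blue 23 257.0 183.0 caddy mean [-0.107   0.0861] x range [-0.1102 -0.1041] z 0.012
top red 5 266.0 181.0 caddy mean [-0.099   0.0624] x range [-0.1026 -0.0945] z 0.009
scene teal 152 337.0 236.0 caddy mean [-0.0695 -0.0164] x range [-0.0989 -0.0252] z 0.035
scene blue 42 375.0 238.0 caddy mean [-0.108   0.0879] x range [-0.1122 -0.1053] z 0.01
scene red 20 362.0 240.0 caddy mean [-0.0885  0.0518] x range [-0.1078 -0.0254] z 0.017
```

View pics/w3.png

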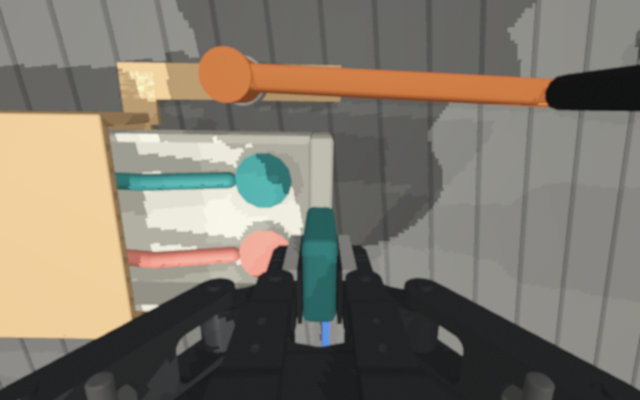

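View pics/t3.png

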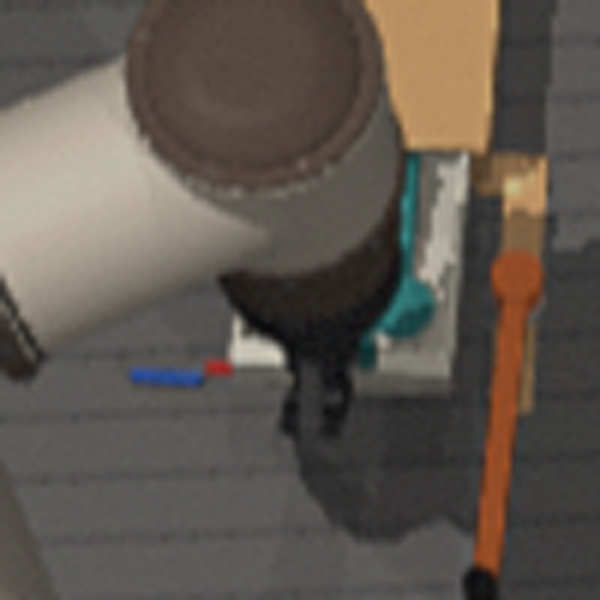

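The tray is out, the fingers hold the handle, and the orange arm is still straight out. In the enlarged top view the pointer at (218,367) stands about 5 mm short of the line through the mark (167,377). The TCP reading agrees (-0.1027 against -0.107), so I pull a little more.

>>> drive_tool(plan=[[0,0.02,0,0,0,0],[0,0.04,0,0,0,0],[0,0.04,0,0,0,0],[0,0.04,0,0,0,0],[0,0.04,0,0,0,0],[0,0.04,0,0,0,0],[0,0.04,0,0,0,0],[0,0.04,0,0,0,0],[0,0.04,0,0,0,0],[0,0.04,0,0,0,0]])

```text
clock: 10.9
eef_pos: [0.5823, 0.0773, 0.07]
tcp_rot: [-0.672, 0.741, -0.002, 0.003]
force: [7.2, -2.1, -1.2]
opening: 0.0129
gripper_force: 59.0
```

```bash
python3 - <<'E'
from rig import r
from h import *
s=r.sense();print(s['clock'],s['eef_pos'],incaddy(s['eef_pos']),s['gripper_force'],s['force'])
for n in('top','scene'):
    pp,dd=r.grab_frame(n);c=r.get_calibration(n);W=cloud(dd,c,c['T'])
    C=incaddy(W);box=(C[...,0]>-.13)&(C[...,0]<-.08)&(C[...,1]>.05)&(C[...,1]<.12)&(dd>0)&(W[...,2]<.03)
    for k in('blue','red'):
        m=mask(pp,k)&box
        if m.sum()<2: print(n,k,'none');continue
        v,u=np.where(m);print(n,k,m.sum(),u.mean().round(1),v.mean().round(1),'caddy mean',C[m].mean(0).round(4),'z',W[m][:,2].mean().round(3))
    a=pp[160:200,240:290] if n=='top' else pp[215:255,345:395]
    cv2.imwrite(f'pics/{n}4.png',cv2.resize(a,(400,320),interpolation=cv2.INTER_NEAREST))
cv2.imwrite('pics/b4.png',np.hstack([cv2.imread('pics/top4.png'),cv2.imread('pics/scene4.png')]))
E
```

```text
10.9 [0.58225759 0.07732316 0.07001433] [-0.10728712 -0.00074568] 59.04476702213287 [ 7.22847317 -2.08814313 -1.23053555]
top blue 22 257.0 182.5 caddy mean [-0.1069  0.0869] z 0.012
top red 7 265.7 182.4 caddy mean [-0.1061  0.0612] z 0.016
scene blue 42 375.4 238.1 caddy mean [-0.1082  0.0879] z 0.009
scene red 14 365.6 235.1 caddy mean [-0.1093  0.0593] z 0.013
```

View pics/b4.png

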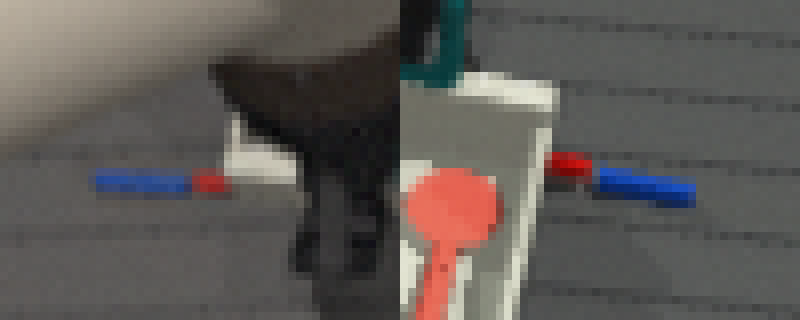

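In both views the red pointer (top crop (210,183), scene crop (572,165)) lines up with the blue mark to within about 1 mm, and the handle is held firmly. I hand in.

```bash
python3 -c "
from rig import r
print(r.sense()['clock'],r.hand_in())"
```

```text
the job is handed in; nothing more can be done
11.0 None
```

I handed the job in at 11.0 s: the divider arm stands straight out (about 1.57 rad), and the gripper is holding the handle with the tray's red pointer within about 1 mm of the blue mark.

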